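# Cap the square bead jars tight in the holding fixture

### The arm

A 6-joint arm with a two-finger parallel gripper is mounted at the origin on the work surface; the furniture and walls round the work are solid. World frame = base frame: x ahead of the robot, y to its left, z up, the work surface at z = 0. Lengths are in mm, angles in rad, forces in N, time in s.
With the tool pointing down it reaches from about 350 to 875 mm from the base axis. Payload 4.2 kg.
Tool frame: the origin (TCP) lies on the mounting face of the last link; the fingertips stand 173 mm ahead of it and the grasp point (between the pads) lies grip_point_offset ahead of it (grip_point_offset is the distance from the TCP to the grasp point, in mm); z points along the fingers, y is the line along which they close (so a half turn about z gives the same grasp; the last joint's range is limited). The gripper opens to 85 mm and grips with 20 to 120 N. Pads are 22 mm wide; open, the fingers measure 114 mm over their backs; the gripper's body (76 mm by 85 mm) begins 54 mm behind the grasp point. The pads swing forward as they close: fully open they stand 13 mm farther back than shut.
Start: joints at [1.538, 0.385, 0.008, 0, -1.194, -0.259], TCP at [179.766, 598.569, 404.712] pointing down, gripper open.
Joint ranges: [-3.14, 3.14], [-1.21, 2.06], [-1.07, 1.41], [-3.16, 2.05], [-2.99, -0.16], [-3.1, 3.1]. Speed limits (rad/s): [2.79, 2.79, 3.14, 3.14, 3.14, 3.14].

### API

Orientations are given as a unit quaternion [x, y, z, w].
In Python, from bench import read_state, get_image, job_done, recognise, place_of, grip_point_offset gives the robot as it stands. The module is installed in compiled form; this text tells all that it offers.
- The arm moves only by the tool carry_out, never from a script. Its arguments are lists of equal length, an entry for each row: "slide": the shift along the tool's x, y, z in m, a list of three; "roll": the turn about the tool's z in degrees; "claw": the finger opening in m, from 0 to 0.0854. A call has 1 to 8 rows; each row is the pose to reach, as a shift and turn from the pose commanded when the call began, along the tool's axes at that moment; what a row does not reach only later rows make up. A row lasts 1/8 s, in which the tool goes at most 62.5 mm and 10.7 degrees, less where a joint would pass 70% of its speed; a pose out of reach is approached as far as the arm can. A call with a gripper value outside its range is refused whole. The fingers move at their own pace and stop on an object; the grip force is fixed at half the most. Time passes only in rows, so rows that repeat a pose let the fingers close. It gives the time, the measured TCP pose, the force, the opening and the grip force at its end, in the units of the state.
- read_state(): the state, without advancing time (a new reading comes with each control period).
- get_image(name): name is "scene" or "top" or "wrist"; returns a dict with "img" (420x560x3 uint8, red, green, blue), "z_map" (420x560 float32, mm along the optical axis (not along the pixel's ray), 0 where there is no reading), "mtx" (3x3 intrinsics, pixels), "world_from_camera" (4x4, takes a point from camera to world coordinates); the wrist camera has in their place "T_tool_cam" (4x4, takes a point from camera to tool coordinates, whose origin is the TCP and whose axes are the flange's). Camera axes: x right, y up, looking along -z (the intrinsics and any distortion apply to the point x, -y, -z); pixel columns grow to the right and rows downward; lengths in mm; the calibration is good to about 2 mm. The wrist camera is an equidistant fisheye: a pixel r from the principal point sees the ray r / f radians off the axis. A picture is of the moment at which its call begins: read the wrist's pose just before it.
- job_done(): hands the job in; it is judged then, once.
Trained networks look in a picture, given as the dict that the camera call returned (one of the last four; its "shot" number tells which), for a name from the list of things; names that differ only in an ending like _2 or _b are one class to them, and where a whole thing is asked for, a point or a joint stands for the part that bears it (a point fixed in the world has none). Each returns a list of dicts, best first, with "conf" (0 to 1); they miss things now and then, are a little off and sometimes report something else, mostly with a low value. They report only what shows in the picture. A call takes as long as a camera call. They do not tell look-alikes from the thing itself.
- recognise(picture, thing): "at" ([column, row] in pixels, amid what is visible of it).
- place_of(picture, thing): "at" ([column, row] in pixels: a listed point, or the origin of a listed thing).
The state is a dict: "clock": time; "joints": joint angles; "joint_vel": joint speeds; "joint_efforts": joint torques, N m; "position": TCP position; "ee_rot": TCP orientation; "contact_force": force on the tool from outside, world axes, zero at the start; "wrist_torque": the same for the moment, N m; "gripper_width": finger opening in mm; "grasp_force": force on a finger pad.
Only numpy, scipy, OpenCV 4.12 (cv2) and the standard library are available. Lean on these libraries where they do the work, as an engineer would, in place of code of your own. Each camera call takes 0.05 s, during which the arm holds its last target. There are 200 camera calls.

### The job

The caps of the two or three square bead jars standing at the left are only started on their threads. Slide each jar along the table, never lifting it, into the aluminium holding fixture, screw its cap clockwise there until it stops tight, and then slide it on into a tape square of its own at the right, so that it ends wholly inside the tape. Leave the other things on the table alone.

Things in the scene. Friction and masses are not known exactly. Their poses are not given: they have to be found in the camera images.
- jar_1: square white plastic jar, 60 x 60 mm and 50 mm high (side walls upright, edges lightly rounded), with a round grey screw cap in the middle of its top and a 3 mm grey glide base that slides easily (friction about 0.25); 0.3 kg. Origin at the centre of its underside, z up, x and y square to its sides. May be absent in a run.
- cap_1 (a joint): turn of the cap of jar_1 in rad: it grows as the cap is turned clockwise seen from above, and stops hard at 4.00 = tight. It starts between 0.2 and 1.6. The cap turns stiffly (0.08 N m) and stays where it is left; it sinks 6 mm per whole turn. When tight, the black line on the cap's top points at the black dash on one corner of the jar's shoulder.
- cap_1_top (a point): centre of the top of jar_1's cap: a ribbed cylinder 49 mm across and 26 mm high, on the jar's axis; when tight its top stands 77 mm over the jar's underside and its lower edge 51 mm (1 mm over the jar's shoulder), before that up to 4 mm higher
- jar_2: square white plastic jar, 60 x 60 mm and 50 mm high (side walls upright, edges lightly rounded), with a round grey screw cap in the middle of its top and a 3 mm grey glide base that slides easily (friction about 0.25); 0.3 kg. Origin at the centre of its underside, z up, x and y square to its sides. May be absent in a run.
- cap_2 (a joint): turn of the cap of jar_2 in rad: it grows as the cap is turned clockwise seen from above, and stops hard at 4.00 = tight. It starts between 0.2 and 1.6. The cap turns stiffly (0.08 N m) and stays where it is left; it sinks 6 mm per whole turn. When tight, the black line on the cap's top points at the black dash on one corner of the jar's shoulder.
- cap_2_top (a point): centre of the top of jar_2's cap: a ribbed cylinder 49 mm across and 26 mm high, on the jar's axis; when tight its top stands 77 mm over the jar's underside and its lower edge 51 mm (1 mm over the jar's shoulder), before that up to 4 mm higher
- jar_3: square white plastic jar, 60 x 60 mm and 50 mm high (side walls upright, edges lightly rounded), with a round grey screw cap in the middle of its top and a 3 mm grey glide base that slides easily (friction about 0.25); 0.3 kg. Origin at the centre of its underside, z up, x and y square to its sides. May be absent in a run.
- cap_3 (a joint): turn of the cap of jar_3 in rad: it grows as the cap is turned clockwise seen from above, and stops hard at 4.00 = tight. It starts between 0.2 and 1.6. The cap turns stiffly (0.08 N m) and stays where it is left; it sinks 6 mm per whole turn. When tight, the black line on the cap's top points at the black dash on one corner of the jar's shoulder.
- cap_3_top (a point): centre of the top of jar_3's cap: a ribbed cylinder 49 mm across and 26 mm high, on the jar's axis; when tight its top stands 77 mm over the jar's underside and its lower edge 51 mm (1 mm over the jar's shoulder), before that up to 4 mm higher
- square_1: square outline of 12 mm masking tape flat on the table, clear space inside 100 x 100 mm (a finished place for one jar). Origin at its centre.
- square_2: square outline of 12 mm masking tape flat on the table, clear space inside 100 x 100 mm (a finished place for one jar). Origin at its centre.
- square_3: square outline of 12 mm masking tape flat on the table, clear space inside 100 x 100 mm (a finished place for one jar). Origin at its centre.
- fixture: low U of aluminium bars fixed to the table, 13 mm high, 14 mm thick, round a slot 64 mm wide floored by the table; it keeps a jar from turning. Open towards its own -x (robot's side): 30 to 60 mm before the origin the mouth flares to about 80 mm. The back bar's inner face is 31 mm beyond the origin along +x. Origin: at table height, where a jar's centre stands when fully home.
- tray_beads: bystander: small blue open tray, 66 x 90 x 20 mm, behind the work; origin at the centre of its underside
- box_clasp: bystander: small lidded card box, 45 x 62 x 31 mm, behind the work; origin at the centre of its underside
- pot_6: bystander: small round white screw pot, 45 mm across, 38 mm high, behind the work; origin at the centre of its underside
- pliers_red: bystander: chain-nose pliers with red handles lying flat, 46 x 148 x 12 mm, at the left; origin at the centre of their underside
Not all that is in view belongs to the job. Leave any green look-alike of the jar_2 alone. Of the things that look like the fixture, the larger one is meant.

How it is judged (in metres and radians):
On the way:
1. a jar stands in the fixture with its cap screwed tight (((horizontal distance between jar_1 and fixture below 0.03 m and value of joint cap_1 above 3.9 rad) or (horizontal distance between jar_2 and fixture below 0.03 m and value of joint cap_2 above 3.9 rad) or (horizontal distance between jar_3 and fixture below 0.03 m and value of joint cap_3 above 3.9 rad))), for 0.2 s.
At the end, for the whole second after the job is handed in: every jar present stands upright and at rest on the table with its centre within 20 mm of the centre of a tape square, and its cap is turned beyond 3.90 rad (tight at 4.00) (value of joint each of cap_1, cap_2, cap_3 above 3.9 rad and (horizontal distance between jar_1 and square_1 below 0.02 m or horizontal distance between jar_1 and square_2 below 0.02 m or horizontal distance between jar_1 and square_3 below 0.02 m) and height (world z) of each of jar_1, jar_2, jar_3 below 0.006 m and angle between each of jar_1, jar_2, jar_3's own z axis and vertical below 0.06 rad and linear speed of each of jar_1, jar_2, jar_3 below 0.02 m/s and (horizontal distance between jar_2 and square_1 below 0.02 m or horizontal distance between jar_2 and square_2 below 0.02 m or horizontal distance between jar_2 and square_3 below 0.02 m) and (horizontal distance between jar_3 and square_1 below 0.02 m or horizontal distance between jar_3 and square_2 below 0.02 m or horizontal distance between jar_3 and square_3 below 0.02 m)); the robot touches nothing.
It fails at once if a jar lifted more than 12 mm by the gripper ((height (world z) of jar_1 above 0.012 m and contact force between the fingers and jar_1 above 0.5 N) or (height (world z) of jar_2 above 0.012 m and contact force between the fingers and jar_2 above 0.5 N) or (height (world z) of jar_3 above 0.012 m and contact force between the fingers and jar_3 above 0.5 N)).
It fails at once if a cap screwed while its jar is away from the fixture (more than 50 mm from its seat) ((horizontal distance between jar_1 and fixture above 0.05 m and velocity of joint cap_1 above 0.5 rad/s and contact force between the fingers and jar_1 above 3 N) or (horizontal distance between jar_2 and fixture above 0.05 m and velocity of joint cap_2 above 0.5 rad/s and contact force between the fingers and jar_2 above 3 N) or (horizontal distance between jar_3 and fixture above 0.05 m and velocity of joint cap_3 above 0.5 rad/s and contact force between the fingers and jar_3 above 3 N)).
It fails at once if a bystander (tray, card box, pot or pliers) pushed more than 40 mm from its place (distance of any of tray_beads, box_clasp, pot_6, pliers_red from where it was at the start of the episode above 0.04 m).
Of jar_1, jar_2, jar_3 only 2 to 3 are there at a start; the rules pass over those that are not, and their reading is None.
At some moment in a run one of jar_1, jar_2, jar_3 may be knocked a few centimetres aside while the robot is not near it.
Once in a run the grip may slacken for a moment while it holds something.
It also fails if it takes over 210 s, if anything falls off the work surface, if the arm or the gripper's body presses on something with over 40 N, if the wrist force passes 120 N, or if a joint passes its speed limit or range.

## Working session

There is one attempt and no reset: what is moved stays moved. The work goes in short steps, Python scripts to look and compute and a tool call to move; the robot and the scene stay as the last step left them, time stands still between calls to the robot, and variables do not carry over. Pictures are saved under pics/ and viewed, at most 16 in all, crops included, and the job is handed in when it is done.

Besides the shell and the picture viewer there is one more tool, called after "Emit:" as name(argument=value, ...), one argument or row to a line, values as JSON. carry_out: Moves the arm, as the interface text tells. Its arguments: {"type":"object","properties":{"slide":{"type":"array"},"roll":{"type":"array"},"claw":{"type":"array"}},"required":["slide","roll","claw"]}

```bash
mkdir -p pics
cat > h.py <<'E'
import numpy as np, cv2
from bench import *
def pt(p,px,z=None):
    """pixel -> world; z: known world height (mm) else depth"""
    K=p["mtx"];T=np.array(p["world_from_camera"])
    c,r=px; d=np.array([(c-K[0][2])/K[0][0],-(r-K[1][2])/K[1][1],-1.])
    if z is None:
        return (T@np.r_[d*p["z_map"][int(round(r)),int(round(c))],1])[:3]
    w=T[:3,:3]@d; o=T[:3,3]; return o+w*(z-o[2])/w[2]
def save(p,n): cv2.imwrite("pics/"+n,cv2.cvtColor(p["img"],cv2.COLOR_RGB2BGR))
E
python3 - <<'E'
from h import *
s=read_state();print(s["position"],s["ee_rot"],grip_point_offset, s["contact_force"])
for n in("top","scene"):
    p=get_image(n);save(p,n+".png");print(n,np.round(p["mtx"],1).tolist(),np.round(p["world_from_camera"],3).tolist())
    for t,z in(("cap_1_top",79),("jar_1",0),("fixture",0),("square_1",0),("pliers_red",0),("tray_beads",0),("pot_6",0),("box_clasp",0)):
        for d in place_of(p,t): print(t,np.round(d["at"]),round(d["conf"],2),np.round(pt(p,d["at"],z)),np.round(pt(p,d["at"])))
E
```

```text
[179.71266559 598.38866215 403.60021267] [ 9.89359200e-01 -1.45489268e-01 -1.00407580e-04  1.11171439e-03] 154.70000000000002 [-0.37253226  0.44087694  0.3038438 ]
top [[441.0, 0.0, 287.0], [0.0, 441.0, 214.4], [0.0, 0.0, 1.0]] [[0.009, 0.996, -0.087, 512.161], [-1.0, 0.011, 0.027, 64.15], [0.028, 0.087, 0.996, 1295.847], [0.0, 0.0, 0.0, 1.0]]
jar_1 [172. 259.] 0.97 [491. 361.   0.] [492. 343.  77.]
jar_1 [132. 267.] 0.84 [469. 475.   0.] [472. 455.  66.]
jar_1 [231. 274.] 0.7 [449. 191.   0.] [453. 183.  78.]
fixture [303. 224.] 0.61 [597. -19.   0.] [597. -18.   1.]
fixture [248. 212.] 0.51 [633. 142.   0.] [633. 142.  -0.]
pliers_red [150. 209.] 0.61 [636. 429.   0.] [635. 427.   7.]
tray_beads [291. 166.] 0.67 [772.  19.   0.] [772.  19.  -0.]
pot_6 [240. 170.] 0.7 [755. 169.   0.] [749. 166.  36.]
box_clasp [341. 167.] 0.73 [ 770. -132.    0.] [ 764. -128.   29.]
box_clasp [288. 167.] 0.42 [768.  25.   0.] [766.  26.  10.]
scene [[450.7, 0.0, 277.6], [0.0, 450.7, 203.1], [0.0, 0.0, 1.0]] [[-0.894, 0.321, -0.312, 203.266], [-0.447, -0.655, 0.609, 837.849], [-0.009, 0.685, 0.729, 
[... 194 characters left out ...]
97.  53.]
fixture [292. 206.] 0.83 [596. -30.   0.] [595. -27.   3.]
fixture [259. 240.] 0.75 [624. 136.   0.] [622. 138.   4.]
square_1 [358. 182.] 0.78 [ 449. -218.    0.] [ 448. -215.    3.]
square_1 [365. 150.] 0.78 [ 479. -380.    0.] [ 481. -388.   -7.]
square_1 [311. 160.] 0.72 [ 631. -251.    0.] [ 632. -254.   -2.]
square_1 [306. 277.] 0.26 [450. 193.   0.] [439. 220.  43.]
pliers_red [200. 328.] 0.61 [625. 445.   0.] [624. 446.   4.]
pliers_red [262. 173.] 0.53 [ 750. -118.    0.] [ 748. -114.    4.]
tray_beads [236. 203.] 0.8 [758.  38.   0.] [754.  45.   9.]
pot_6 [214. 231.] 0.63 [761. 164.   0.] [749. 178.  21.]
box_clasp [263. 172.] 0.55 [ 749. -127.    0.] [ 744. -118.   10.]
```

View pics/top.png

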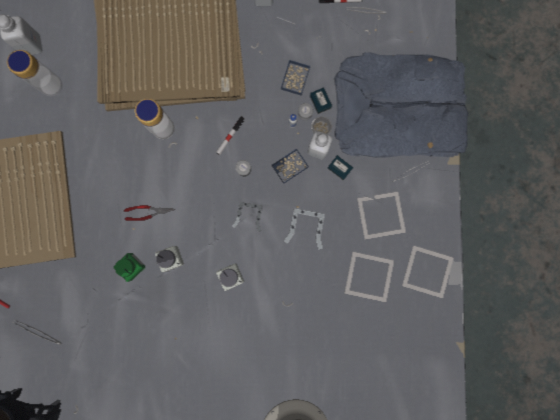

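View pics/scene.png

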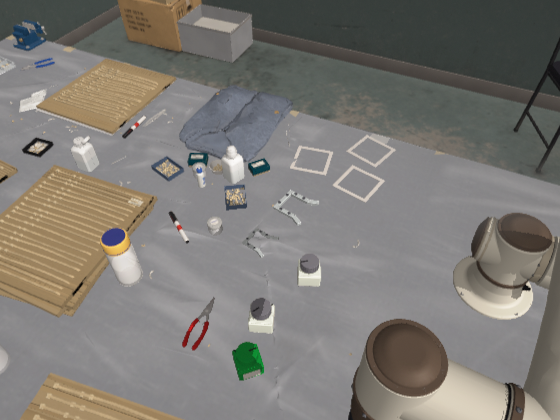

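The top view shows two white jars with grey caps at (167,259) and (229,277), and a green look-alike at (128,266) to leave alone. There are two U shapes: the larger, at (305,225), is the fixture, and the smaller is at (249,212). The tape squares are at (381,215), (369,277) and (428,271). Next I'll measure these and check the choice in a close crop.

```bash
cat >> h.py <<'E'
def rects(p,mask,z,amin,amax):
    out=[]
    for c in cv2.findContours(mask.astype(np.uint8),cv2.RETR_EXTERNAL,cv2.CHAIN_APPROX_NONE)[0]:
        W=np.array([pt(p,q[0],z)[:2] for q in c],np.float32)
        (x,y),(w,h),a=cv2.minAreaRect(W)
        if amin<w<amax and amin<h<amax: out.append((round(x,1),round(y,1),round(w),round(h),round(a,1),c[:,0].mean(0).round().tolist()))
    return out
E
python3 - <<'E'
from h import *
p=get_image("top")
g=p["img"].astype(int);mn=g.min(2);sat=g.max(2)-mn
for t in(150,165,180):
    m=(mn>t)&(sat<40); m[:,:110]=0;m[:190]=0
    print(t,"sq",[r for r in rects(p,m,0,90,150)]); print("jar",[r for r in rects(p,m,50,45,75)])
    print("fix",[r for r in rects(p,m,13,30,110)])
c=p["img"][190:300,100:335]
cv2.imwrite("pics/crop.png",cv2.cvtColor(cv2.resize(c,None,fx=3.4,fy=3.4,interpolation=cv2.INTER_CUBIC),cv2.COLOR_RGB2BGR))
E
```

```text
150 sq []
jar []
fix []
165 sq []
jar []
fix []
180 sq []
jar []
fix []
```

View pics/crop.png

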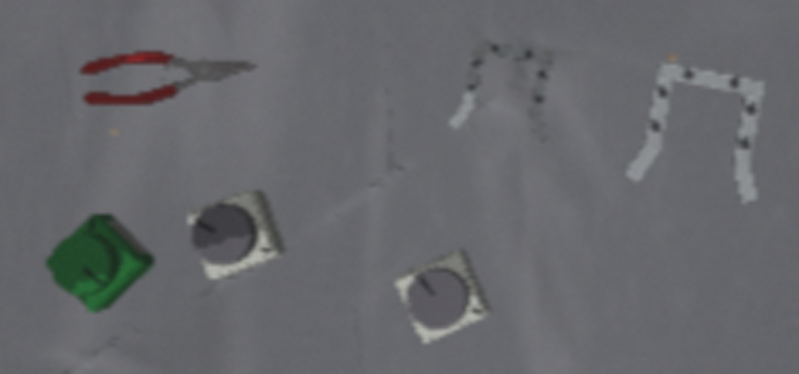

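The crop confirms the choice: white-bodied jars at crop (238,235) and (440,297), the green look-alike at (100,263), the small dark U at (510,90) and the larger fixture at (700,130).

Run:
```python
from h import *
p=get_image("top")
g=p["img"].astype(int);mn=g.min(2)
print("bright",mn[265,217:244],mn[225,285:330],mn[215,355:410:2])
for t in(125,135,145):
    m=(mn>t); m[:,:110]=0;m[:190]=0;m[310:]=0;m[:,440+20:]=0
    print(t,"sq",rects(p,m,0,95,150)); print("jar",rects(p,m,50,40,80)); print("fix",rects(p,m,13,70,110))
z=p["z_map"];K=p["mtx"];T=p["world_from_camera"]
r,c=np.mgrid[:420,:560]
P=np.stack([(c-K[0][2])/K[0][0]*z,-(r-K[1][2])/K[1][1]*z,-z],-1)@T[:3,:3].T+T[:3,3]
for x,y in((483,345),(452,183)):
    near=np.hypot(P[...,0]-x,P[...,1]-y)<60
    b=near&(P[...,2]>40)&(P[...,2]<58); cap=near&(P[...,2]>68)&(P[...,2]<95)
    print(cv2.minAreaRect(P[b][:,:2].astype(np.float32)), P[b][:,2].mean(), cv2.minEnclosingCircle(P[cap][:,:2].astype(np.float32)),np.median(P[cap][:,2]))
```

```text
bright [104 104 106 105 106 105 105 105 104 103 103 101  93  93  99 104 112 113
 102  86  87 100 103 104 105 104 105] [102 102 102 102 102  99  97  99 116 132 123 105 103 102 103 103 102 104
 102 102 100 100 101 102 101 102 102 102 101 101 102 100  97 120 138 136
 134 119 104 101 102 101 101 100 101] [ 98  99 104 142 143 103  99 100  99 100  99 100  99 100 100 100 101  99
  99  99 100 103 144 146 104  99 100  99]
125 sq [(445.7, -213.4, 125, 124, 78.6, [369.0, 277.0]), (627.1, -250.5, 123, 125, 10.1, [381.0, 215.0])]
jar []
fix []
135 sq [(445.6, -213.2, 121, 123, 78.5, [369.0, 277.0]), (461.8, -387.7, 123, 123, 73.6, [428.0, 272.0]), (627.2, -250.7, 122, 121, 10.2, [381.0, 215.0])]
jar []
fix []
145 sq []
jar []
fix []
((494.57977294921875, 364.8668212890625), (59.516422271728516, 60.0301513671875), 21.26502799987793) 46.847042744909594 ((495.1383361816406, 365.1419677734375), 25.35456085205078) 77.29156983956409
((444.32611083984375, 191.95733642578125), (59.513099670410156, 59.56230926513672), 24.64042091369629) 46.3876680657048 ((444.00628662109375, 190.9765167236328), 24.805564880371094) 77.29361491057807
```

```bash
cat >> h.py <<'E'
from scipy.spatial.transform import Rotation as Ro
from scipy.optimize import minimize
def plan(x,y,zg,yaw):
    """slide/roll to put the grasp point at x,y,zg (mm), tool x at yaw deg"""
    s=read_state();R=Ro.from_quat(s["ee_rot"]).as_matrix();d=np.array([x,y,zg+grip_point_offset])-s["position"]
    y0=np.degrees(np.arctan2(R[1,0],R[0,0]));r=(y0-yaw+180)%360-180
    print("slide",np.round(R.T@d/1000,4),"roll",round(r,1),"yaw0",round(y0,1),"j6",round(np.degrees(s["joints"][5])),"grasp",np.round(s["position"]-[0,0,grip_point_offset],1))
def proj(p,W,st=None):
    W=np.atleast_2d(W)
    if "T_tool_cam" in p:
        T=np.eye(4);T[:3,:3]=Ro.from_quat(st["ee_rot"]).as_matrix();T[:3,3]=st["position"];T=T@p["T_tool_cam"]
    else: T=p["world_from_camera"]
    c=(W-T[:3,3])@T[:3,:3];c=c*[1,-1,-1];K=p["mtx"]
    if "T_tool_cam" in p:
        h=np.hypot(c[:,0],c[:,1]);th=np.arctan2(h,c[:,2]);q=c[:,:2]/h[:,None]*th[:,None]
    else: q=c[:,:2]/c[:,2:]
    return q*[K[0][0],K[1][1]]+[K[0][2],K[1][2]]
def fixfit(p,x,y,a,st=None,blur=3):
    g=cv2.GaussianBlur(p["img"].min(2).astype(np.float32),(0,0),blur)
    X=np.arange(-26,40,2.);F=np.linspace(0,1,12);Y=np.arange(-40,41,2.)
    def lines(o): # o: offset outward of the bar's centre line
        s=np.r_[np.c_[X,0*X+39+o],np.c_[-30-30*F,39+8*F+o]]
        return np.r_[s,s*[1,-1],np.c_[0*Y+38+o,Y]]
    L=[(lines(0),1),(lines(-12),-.5),(lines(12),-.5)]
    def cost(v):
        R=Ro.from_euler("z",v[2],degrees=True).as_matrix()[:2,:2];t=0
        for l,w in L:
            W=np.c_[l@R.T+v[:2],np.full(len(l),13.)];q=proj(p,W,st).astype(np.float32)
            t-=w*cv2.remap(g,q[None,:,0],q[None,:,1],cv2.INTER_LINEAR).mean()
        return t
    best=None
    for dx in(-6,0,6):
        for da in(-3,3):
            r=minimize(cost,[x+dx,y,a+da],method="Nelder-Mead",options=dict(initial_simplex=np.array([x+dx,y,a+da])+np.array([[0,0,0],[5,0,0],[0,5,0],[0,0,4]])))
            if best is None or r.fun<best.fun: best=r
    print("fixture",best.x.round(1),round(best.fun,1));return best.x
E
python3 - <<'E'
from h import *
p=get_image("top");fixfit(p,595,-22,-9.6,blur=1)
plan(570,-10,250,-9.6)
E
```

```text
fixture [591.3 -28.4 -11.1] -17.8
slide [0.5488 0.4706 0.    ] roll -7.1 yaw0 -16.7 j6 -15 grasp [179.8 598.6 250. ]
```

Emit:
carry_out(
  slide=[
    [0.045, 0.038, 0],
    [0.09, 0.077, 0],
    [0.137, 0.117, 0],
    [0.183, 0.157, 0],
    [0.228, 0.196, 0],
    [0.274, 0.235, 0],
    [0.32, 0.274, 0],
    [0.366, 0.314, 0],
  ],
  roll=[0, 0, -1, -2, -3, -4, -5, -7],
  claw=[0.085, 0.085, 0.085, 0.085, 0.085, 0.085, 0.085, 0.085],
)

```text
clock: 2.05
position: [440.7, 190.8, 405.2]
ee_rot: [0.996, -0.084, 0.001, -0.0]
contact_force: [-0.1, 0.5, -0.7]
gripper_width: 85.1
grasp_force: 0.0
```

Run:
```python
from h import *
plan(560,-20,250,-10)
```

```text
slide [0.1529 0.1879 0.0005] roll 0.4 yaw0 -9.6 j6 38 grasp [440.7 190.8 250.5]
```

Run:
```python
from h import *
s=read_state();print(np.degrees(s["joints"]).round(1))
p=get_image("wrist");save(p,"w1.png");print(p["T_tool_cam"].round(2),p["mtx"])
plan(560,-20,250,-10)
```

```text
[ 42.9   7.8 -19.1   0.  -63.   37.5]
[[ 0.    0.96  0.29 72.8 ]
 [ 1.   -0.   -0.    0.59]
 [ 0.    0.29 -0.96 31.33]
 [ 0.    0.    0.    1.  ]] [[325.1922621    0.         276.92412884]
 [  0.         325.1922621  207.72300761]
 [  0.           0.           1.        ]]
slide [0.1511 0.1831 0.0007] roll 0.1 yaw0 -9.9 j6 38 grasp [442.7 186.4 250.3]
```

Emit:
carry_out(
  slide=[
    [0.038, 0.047, 0],
    [0.076, 0.094, 0],
    [0.114, 0.14, 0],
    [0.153, 0.188, 0],
    [0.153, 0.188, 0],
  ],
  roll=[0, 0, 0, 0, 0],
  claw=[0.085, 0.085, 0.085, 0.085, 0.085],
)

```text
clock: 2.72
position: [560.3, -21.9, 404.0]
ee_rot: [0.996, -0.088, -0.0, 0.0]
contact_force: [-0.4, -0.6, -0.7]
gripper_width: 85.2
grasp_force: 0.0
```

Run:
```python
from h import *
s=read_state();print(np.degrees(s["joints"]).round(1))
p=get_image("wrist");save(p,"w2.png")
v=fixfit(p,594,-24,-10,s,3)
v=fixfit(p,*v,s,1.5)
im=p["img"].copy()
R=Ro.from_euler("z",v[2],degrees=True).as_matrix()
U=np.array([[-60,40,0],[-30,32,0],[31,32,0],[31,-32,0],[-30,-32,0],[-60,-40,0]])+[0,0,13]
q=proj(p,U@R.T+[v[0],v[1],0],s);cv2.polylines(im,[q.round().astype(np.int32)],False,(255,0,0),1)
for r in place_of(p,"fixture"):print(r)
print(proj(p,[v[0],v[1],0],s))
save(dict(img=im),"w2o.png")
```

```text
[ 14.3  15.8  -8.8   0.  -65.4  65.6]
fixture [590.4 -33.7 -12. ] -10.5
fixture [588.4 -32.5 -10.6] -14.7
{'at': [13.2, 291.6], 'conf': 0.57}
[[281.06865559 150.78100485]]
```

View pics/w2o.png

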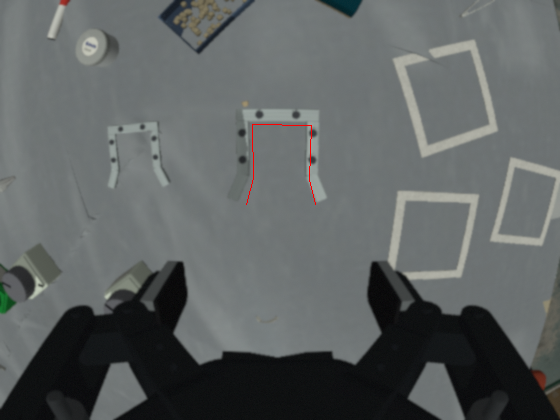

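The wrist view shows the fixture with its left bar shaded at (242,150) and right bar at (313,150). My overlay is a few pixels off, so I'll zoom in and refit on edges.

```bash
cat >> h.py <<'E'
def fixedge(p,x,y,a,st,blur=1.5,top=13.):
    """fit on the signed-free gradient along the inner and outer edges of the bars' top"""
    g=cv2.GaussianBlur(p["img"].mean(2).astype(np.float32),(0,0),.8)
    m=cv2.GaussianBlur(np.minimum(np.hypot(cv2.Sobel(g,5,1,0),cv2.Sobel(g,5,0,1)),60),(0,0),blur)
    X=np.arange(-28,30,1.);X2=np.arange(-28,44,1.);F=np.linspace(0,1,20);Y=np.arange(-31,32,1.);Y2=np.arange(-45,46,1.)
    s=np.r_[np.c_[X,0*X+32],np.c_[X2,0*X2+46],np.c_[-30-30*F,32+8*F]]
    l=np.r_[s,s*[1,-1],np.c_[0*Y+31,Y],np.c_[0*Y2+45,Y2]]
    def cost(v):
        R=Ro.from_euler("z",v[2],degrees=True).as_matrix()[:2,:2]
        q=proj(p,np.c_[l@R.T+v[:2],np.full(len(l),top)],st).astype(np.float32)
        return -cv2.remap(m,q[None,:,0],q[None,:,1],cv2.INTER_LINEAR).mean()
    gr=[(cost([x+i,y+j,a+k]),(x+i,y+j,a+k)) for i in range(-15,16,2) for j in range(-15,16,2) for k in range(-4,5,2)]
    r=minimize(cost,min(gr)[1],method="Nelder-Mead");print("fixture edge",r.x.round(1),round(r.fun,1));return r.x
E
python3 - <<'E'
from h import *
s=read_state();p=get_image("wrist")
v=fixedge(p,594,-30,-10,s)
im=cv2.resize(p["img"][90:220,210:345],None,fx=4.4,fy=4.4,interpolation=cv2.INTER_CUBIC)
R=Ro.from_euler("z",v[2],degrees=True).as_matrix()
for U in([[-60,40,0],[-30,32,0],[31,32,0],[31,-32,0],[-30,-32,0],[-60,-40,0]],[[-30,46,0],[45,46,0],[45,-46,0],[-30,-46,0]]):
    q=proj(p,(np.array(U)+[0,0,13])@R.T+[v[0],v[1],0],s);cv2.polylines(im,[((q-[210,90]+.5)*4.4).round().astype(np.int32)],False,(255,0,0),1)
save(dict(img=im),"w3.png")
t=get_image("top");fixedge(t,594,-30,-10,None,1)
E
```

```text
fixture edge [592.5 -28.7  -9.9] -38.5
fixture edge [623.9 -56.8  -4.4] -26.0
```

View pics/w3.png

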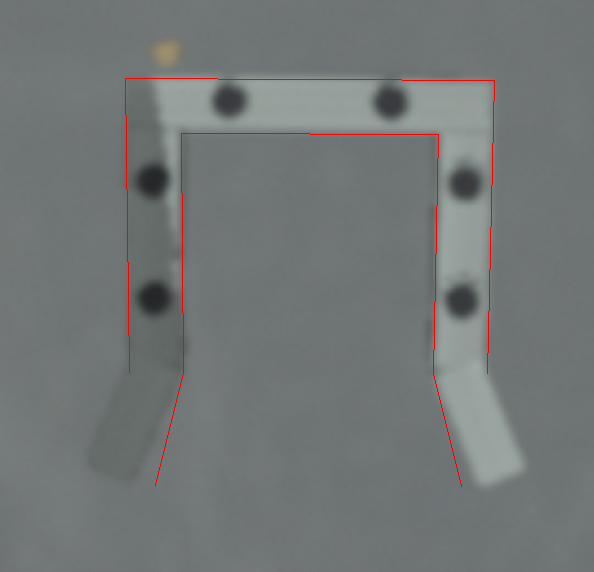

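The edges now lie on the bars all round, so the fixture is at (592.5, −28.7) with yaw −9.9°. Next I'll go over the nearer jar.

Run:
```python
from h import *
plan(444,191.5,150,24.6)
```

```text
slide [-0.1481 -0.1871  0.1002] roll -34.3 yaw0 -9.7 j6 66 grasp [558.6 -17.8 250.1]
```

Emit:
carry_out(
  slide=[
    [-0.037, -0.047, 0],
    [-0.074, -0.094, 0.02],
    [-0.111, -0.14, 0.05],
    [-0.148, -0.187, 0.08],
    [-0.148, -0.187, 0.1],
    [-0.148, -0.187, 0.1],
  ],
  roll=[-8.5, -17, -25.5, -34.3, -34.3, -34.3],
  claw=[0.085, 0.085, 0.085, 0.085, 0.085, 0.085],
)

```text
clock: 3.68
position: [443.1, 192.1, 303.8]
ee_rot: [0.977, 0.215, -0.002, 0.001]
contact_force: [0.8, -0.5, 0.0]
gripper_width: 85.0
grasp_force: 0.0
```

```bash
cat >> h.py <<'E'
def jaredge(p,x,y,a,st,top=50.):
    g=cv2.GaussianBlur(p["img"].mean(2).astype(np.float32),(0,0),.8)
    m=cv2.GaussianBlur(np.minimum(np.hypot(cv2.Sobel(g,5,1,0),cv2.Sobel(g,5,0,1)),100),(0,0),1.5)
    Y=np.arange(-28,29,1.);e=np.c_[0*Y+29.5,Y];l=np.r_[e,e*[-1,1],e[:,::-1],e[:,::-1]*[1,-1]]
    l=np.c_[l,0*l[:,0]+top]
    def cost(v):
        R=Ro.from_euler("z",v[2],degrees=True).as_matrix()
        q=proj(p,l@R.T+[v[0],v[1],0],st).astype(np.float32)
        return -cv2.remap(m,q[None,:,0],q[None,:,1],cv2.INTER_LINEAR).mean()
    gr=[(cost([x+i,y+j,a+k]),(x+i,y+j,a+k)) for i in range(-9,10,2) for j in range(-9,10,2) for k in range(-8,9,4)]
    r=minimize(cost,min(gr)[1],method="Nelder-Mead");v=r.x;print("jar edge",v.round(1),round(r.fun,1))
    im=p["img"].copy();R=Ro.from_euler("z",v[2],degrees=True).as_matrix()
    q=proj(p,np.array([[30,30,top],[-30,30,top],[-30,-30,top],[30,-30,top]])@R.T+[v[0],v[1],0],st)
    cv2.polylines(im,[q.round().astype(np.int32)],True,(255,0,0),1)
    th=np.linspace(0,6.28,60);q=proj(p,np.c_[v[0]+24.5*np.cos(th),v[1]+24.5*np.sin(th),0*th+top+30],st)
    cv2.polylines(im,[q.round().astype(np.int32)],True,(0,255,0),1)
    return v,im
E
python3 - <<'E'
from h import *
s=read_state();p=get_image("wrist");v,im=jaredge(p,444,191.5,24.6,s);save(dict(img=im),"w4.png")
for d in place_of(p,"cap_1_top"): print(d, proj(p,[444,191.5,80],s))
plan(v[0],v[1],37,v[2])
E
```

```text
jar edge [446.6 190.2  24. ] -38.8
slide [0.0011 0.0019 0.114 ] roll 0.7 yaw0 24.7 j6 72 grasp [444.6 191.4 151. ]
```

View pics/w4.png

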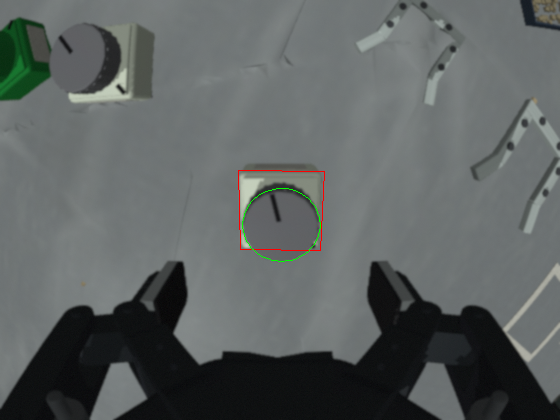

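Here the jar body centre is about (281,210), and the cap line at (275,205) has to turn about 145° clockwise to the dash at (314,245). Going down to grip the body.

Emit:
carry_out(
  slide=[
    [0.001, 0.002, 0.04],
    [0.001, 0.002, 0.08],
    [0.001, 0.002, 0.105],
    [0.001, 0.002, 0.114],
    [0.001, 0.002, 0.114],
    [0.001, 0.002, 0.114],
    [0.001, 0.002, 0.114],
    [0.001, 0.002, 0.114],
  ],
  roll=[0.7, 0.7, 0.7, 0.7, 0.7, 0.7, 0.7, 0.7],
  claw=[0.085, 0.085, 0.085, 0.085, 0.085, 0.05, 0.05, 0.05],
)

```text
clock: 4.78
position: [447.0, 189.8, 192.4]
ee_rot: [0.978, 0.207, 0.002, -0.001]
contact_force: [-1.2, 0.2, 6.1]
gripper_width: 59.0
grasp_force: 66.2
```

Run:
```python
from h import *
c,s=np.cos(np.radians(-9.9)),np.sin(np.radians(-9.9))
print(592.5-120*c,-28.7-120*s)
plan(592.5-120*c,-28.7-120*s,37,-9.9);st=read_state();print(st["gripper_width"],st["grasp_force"],st["contact_force"])
```

```text
474.2868808614271 -8.068507966470854
slide [-0.0553  0.192   0.0003] roll 33.8 yaw0 23.9 j6 72 grasp [447.  189.8  37.7]
58.9927223384999 66.19509100914001 [-1.17300904  0.17729796  6.13827044]
```

Emit:
carry_out(
  slide=[
    [-0.007, 0.024, 0],
    [-0.014, 0.048, 0],
    [-0.021, 0.072, 0],
    [-0.028, 0.096, 0],
    [-0.035, 0.12, 0],
    [-0.042, 0.144, 0],
    [-0.049, 0.168, 0],
    [-0.055, 0.192, 0],
  ],
  roll=[4, 8.5, 13, 17, 21, 25.5, 30, 33.8],
  claw=[0.05, 0.05, 0.05, 0.05, 0.05, 0.05, 0.05, 0.05],
)

```text
clock: 5.78
position: [475.1, -8.6, 192.4]
ee_rot: [0.996, -0.087, 0.002, -0.001]
contact_force: [-0.4, 2.4, 3.7]
gripper_width: 59.2
grasp_force: 66.3
```

Run:
```python
from h import *
st=read_state();p=get_image("wrist");save(p,"w5.png");print(st["gripper_width"],st["grasp_force"],st["contact_force"])
plan(592.5,-28.7,37,-9.9)
fixedge(p,592.5,-28.7,-9.9,st)
```

```text
59.16428698219755 66.26611590385437 [-0.38388124  2.41315938  3.69078587]
slide [ 0.1186 -0.0027  0.0012] roll -0.3 yaw0 -10.2 j6 61 grasp [475.3 -10.4  37.7]
fixture edge [572.8 -24.5 -12.2] -19.2
```

View pics/w5.png

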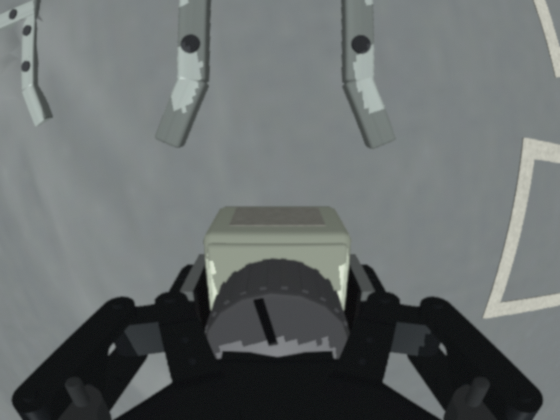

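The jar sits at column 278, centred on the slot (208–343). Sliding it in.

Emit:
carry_out(
  slide=[
    [0.008, -0.002, 0],
    [0.02, -0.003, 0],
    [0.032, -0.003, 0],
    [0.044, -0.003, 0],
    [0.056, -0.003, 0],
    [0.066, -0.003, 0],
    [0.074, -0.003, 0],
    [0.08, -0.003, 0],
  ],
  roll=[-0.3, -0.3, -0.3, -0.3, -0.3, -0.3, -0.3, -0.3],
  claw=[0.05, 0.05, 0.05, 0.05, 0.05, 0.05, 0.05, 0.05],
)

```text
clock: 6.82
position: [553.0, -19.3, 192.4]
ee_rot: [0.996, -0.084, -0.0, 0.0]
contact_force: [-5.5, -0.1, 8.6]
gripper_width: 59.2
grasp_force: 62.6
```

Run:
```python
from h import *
st=read_state();print(st["gripper_width"],st["grasp_force"],st["contact_force"])
plan(592.5,-28.7,37,-9.9)
```

```text
59.19465927478974 62.63137221336365 [-5.51565866 -0.05689813  8.56004776]
slide [0.0405 0.0027 0.0007] roll 0.3 yaw0 -9.6 j6 66 grasp [553.  -19.3  37.7]
```

Emit:
carry_out(
  slide=[
    [0.003, 0.0015, 0],
    [0.01, 0.002, 0],
    [0.018, 0.002, 0],
    [0.026, 0.002, 0],
    [0.032, 0.002, 0],
    [0.038, 0.002, 0],
    [0.038, 0.002, 0],
  ],
  roll=[0, 0, 0, 0, 0, 0, 0],
  claw=[0.05, 0.05, 0.05, 0.05, 0.05, 0.05, 0.05],
)

```text
clock: 7.7
position: [590.8, -27.7, 192.4]
ee_rot: [0.997, -0.084, 0.001, -0.0]
contact_force: [-0.7, -0.7, 4.7]
gripper_width: 59.0
grasp_force: 63.6
```

Run:
```python
from h import *
st=read_state();print(st["gripper_width"],st["grasp_force"],st["contact_force"],st["wrist_torque"])
plan(592.5,-28.7,37,-9.9)
```

```text
58.95332345780317 63.638362884521484 [-0.73981451 -0.67448626  4.73989294] [-0.10467904  0.30018958  0.00903059]
slide [0.0019 0.0007 0.0007] roll 0.3 yaw0 -9.6 j6 67 grasp [590.8 -27.7  37.7]
```

Seated. Now I release, rise to the cap and grip it.

Emit:
carry_out(
  slide=[
    [0, 0, 0],
    [0, 0, 0],
    [0, 0, 0],
    [0.001, 0, -0.015],
    [0.001, 0, -0.034],
    [0.001, 0, -0.034],
    [0.001, 0, -0.034],
    [0.001, 0, -0.034],
  ],
  roll=[0, 0, 0, 0, 0, 0, 0, 0],
  claw=[0.085, 0.085, 0.085, 0.085, 0.085, 0.04, 0.04, 0.04],
)

```text
clock: 8.7
position: [591.2, -27.7, 224.8]
ee_rot: [0.996, -0.084, -0.0, 0.0]
contact_force: [-1.4, 0.3, 4.2]
gripper_width: 47.3
grasp_force: 60.8
```

Emit:
carry_out(
  slide=[
    [0, 0, 0],
    [0, 0, 0],
    [0, 0, 0],
    [0, 0, 0],
    [0, 0, 0],
    [0, 0, 0.001],
    [0, 0, 0.001],
    [0, 0, 0.001],
  ],
  roll=[0, 9, 18, 28, 38, 48, 58, 68],
  claw=[0.04, 0.04, 0.04, 0.04, 0.04, 0.04, 0.04, 0.04],
)

```text
clock: 9.7
position: [590.5, -28.9, 223.8]
ee_rot: [0.778, -0.629, -0.001, 0.002]
contact_force: [-4.1, -4.2, 6.9]
gripper_width: 47.5
grasp_force: 61.1
```

```bash
cat >> h.py <<'E'
def st():
    s=read_state();print("w",round(s["gripper_width"],1),"gf",round(s["grasp_force"],1),"F",np.round(s["contact_force"],1),"M",np.round(s["wrist_torque"],2),"t",s["clock"],"j",np.degrees(s["joints"]).round());return s
E
python3 - <<'E'
from h import *
s=st();p=get_image("wrist");save(p,"w6.png");plan(592.5,-28.7,70,-78)
E
```

```text
w 47.5 gf 61.1 F [-4.1 -4.2  6.9] M [-1.01  1.06  0.08] t 9.7 j [ 13.  29. -17.   0. -44.  -1.]
slide [ 0.0002 -0.002  -0.0009] roll -0.2 yaw0 -78.2 j6 -1 grasp [590.5 -28.9  69.1]
```

View pics/w6.png

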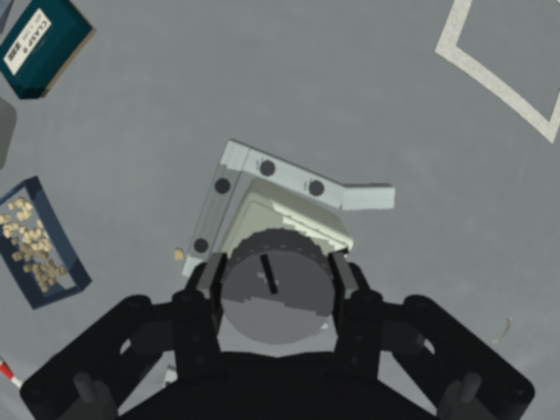

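The line keeps its direction in the gripper's view, so the cap turns with the fingers and the jar stays in the fixture. I'll go on turning.

Emit:
carry_out(
  slide=[
    [0, 0, 0],
    [0, 0, 0],
    [0, 0, 0.0005],
    [0, 0, 0.0005],
    [0, 0, 0.001],
    [0, 0, 0.001],
    [0, 0, 0.001],
    [0, 0, 0.001],
  ],
  roll=[8, 17, 26, 35, 43, 50, 57, 62],
  claw=[0.04, 0.04, 0.04, 0.04, 0.04, 0.04, 0.04, 0.04],
)

```text
clock: 10.75
position: [590.0, -28.5, 222.7]
ee_rot: [-0.344, 0.939, 0.0, -0.003]
contact_force: [-5.6, -1.0, 8.4]
gripper_width: 47.7
grasp_force: 61.1
```

Emit:
carry_out(
  slide=[
    [0, 0, 0],
    [0, 0, 0],
    [0, 0, 0],
    [0, 0, 0],
  ],
  roll=[3, 6, 9, 12],
  claw=[0.04, 0.04, 0.04, 0.04],
)

```text
clock: 11.25
position: [590.0, -28.3, 222.6]
ee_rot: [-0.244, 0.97, 0.0, -0.003]
contact_force: [-5.3, 0.1, 7.6]
gripper_width: 47.4
grasp_force: 61.1
```

Run:
```python
from h import *
s=st();plan(592.5,-28.7,69,-152)
```

```text
w 47.4 gf 61.1 F [-5.3  0.1  7.6] M [0.07 1.5  0.09] t 11.25 j [ 13.  30. -17.  -0. -44. -75.]
slide [-0.002  -0.0016 -0.0012] roll 0.3 yaw0 -151.7 j6 -75 grasp [590.  -28.3  67.9]
```

Emit:
carry_out(
  slide=[
    [0, 0, 0],
    [0, 0, 0],
    [0, 0, 0],
    [0, 0, 0],
  ],
  roll=[3, 6, 9, 10],
  claw=[0.04, 0.04, 0.04, 0.04],
)

```text
clock: 11.75
position: [590.2, -28.1, 222.4]
ee_rot: [-0.159, 0.987, -0.0, -0.002]
contact_force: [-4.3, 0.5, 5.9]
gripper_width: 47.5
grasp_force: 61.0
```

Run:
```python
from h import *
s=st()
```

```text
w 47.5 gf 61.0 F [-4.3  0.5  5.9] M [0.19 1.31 0.06] t 11.75 j [ 13.  30. -17.  -0. -44. -85.]
```

Emit:
carry_out(
  slide=[
    [0, 0, 0],
    [0, 0, 0],
    [0, 0, 0],
    [0, 0, 0],
  ],
  roll=[3, 6, 9, 10],
  claw=[0.04, 0.04, 0.04, 0.04],
)

```text
clock: 12.25
position: [590.3, -27.7, 222.4]
ee_rot: [-0.078, 0.997, -0.001, -0.003]
contact_force: [-4.7, -0.4, 5.9]
gripper_width: 47.6
grasp_force: 60.9
```

Run:
```python
from h import *
s=st();p=get_image("wrist");save(p,"w7.png")
```

```text
w 47.6 gf 60.9 F [-4.7 -0.4  5.9] M [0.24 1.37 2.51] t 12.25 j [ 13.  30. -17.   0. -44. -94.]
```

View pics/w7.png

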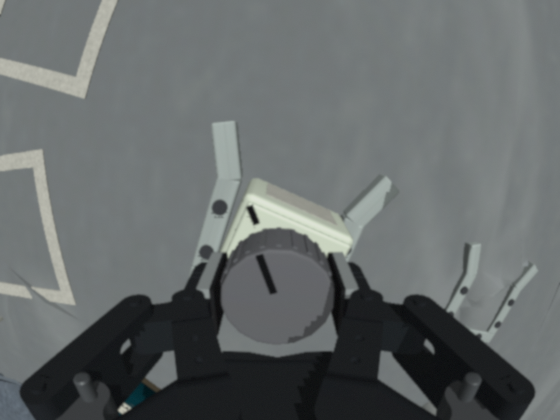

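Torque jumped to 2.5 N m, and the cap line at (266,275) now points at the dash (253,213), so it is tight. Now I release, align, and re-grip the body.

Emit:
carry_out(
  slide=[
    [0, 0, 0],
    [0, 0, 0],
    [0, 0, 0],
    [0, 0, 0],
    [0, 0, 0],
  ],
  roll=[0, 0, 0, 9, 18],
  claw=[0.085, 0.085, 0.085, 0.085, 0.085],
)

```text
clock: 12.92
position: [591.4, -28.0, 222.5]
ee_rot: [0.087, 0.996, 0.0, -0.0]
contact_force: [-0.9, 0.2, 0.1]
gripper_width: 84.9
grasp_force: 0.0
```

Run:
```python
from h import *
s=st();plan(591,-28,38,-189.7)
```

```text
w 84.9 gf 0.0 F [-0.9  0.2  0.1] M [ 0.01 -0.04  0.  ] t 12.925 j [  13.   30.  -17.   -0.  -44. -113.]
slide [ 0.0004 -0.0001  0.0298] roll -0.3 yaw0 170.0 j6 -113 grasp [591.4 -28.   67.8]
```

Emit:
carry_out(
  slide=[
    [0, 0, 0.015],
    [0, 0, 0.0295],
    [0, 0, 0.0295],
    [0, 0, 0.0295],
    [0, 0, 0.0295],
    [0, 0, 0.0295],
  ],
  roll=[0, 0, 0, 0, 0, 0],
  claw=[0.085, 0.085, 0.085, 0.05, 0.05, 0.05],
)

```text
clock: 13.68
position: [591.8, -27.7, 194.0]
ee_rot: [0.084, 0.997, 0.0, 0.001]
contact_force: [0.2, -0.1, 2.1]
gripper_width: 59.1
grasp_force: 64.3
```

Emit:
carry_out(
  slide=[
    [0.005, 0, 0],
    [0.02, 0, 0],
    [0.037, 0, 0],
    [0.055, 0, 0],
    [0.073, 0, 0],
    [0.091, 0, 0],
    [0.109, 0, 0],
    [0.12, 0, 0],
  ],
  roll=[0, 0, 0, 0, 0, 0, 0, 0],
  claw=[0.05, 0.05, 0.05, 0.05, 0.05, 0.05, 0.05, 0.05],
)

```text
clock: 14.68
position: [472.8, -7.6, 193.9]
ee_rot: [0.083, 0.997, 0.0, 0.001]
contact_force: [2.0, -0.5, 2.7]
gripper_width: 59.0
grasp_force: 64.6
```

Run:
```python
from h import *
s=st();plan(465,-130,38,170);plan(627,-250.5,38,190)
p=get_image("top");g=p["img"].min(2)
for t in (125,135):
    m=g>t;m[:,:340]=0;m[:190]=0;m[310:]=0;m[:,460:]=0;print(rects(p,m,0,95,150))
```

```text
w 59.0 gf 64.6 F [ 2.  -0.5  2.7] M [-0.16 -0.5   0.  ] t 14.675 j [  19.   24.  -35.    0.  -31. -118.]
slide [-0.0127 -0.122   0.0011] roll 0.4 yaw0 170.4 j6 -118 grasp [472.8  -7.6  39.2]
slide [-0.1925 -0.2139  0.0014] roll -19.6 yaw0 170.4 j6 -118 grasp [472.8  -7.6  39.2]
[(445.6, -213.6, 125, 125, 78.5, [369.0, 277.0]), (627.2, -250.8, 123, 126, 10.1, [381.0, 215.0])]
[(445.7, -213.2, 121, 123, 78.4, [369.0, 277.0]), (461.7, -387.8, 125, 123, 73.5, [428.0, 272.0]), (627.0, -250.8, 123, 122, 10.1, [381.0, 215.0])]
```

Emit:
carry_out(
  slide=[
    [-0.002, -0.02, 0],
    [-0.005, -0.045, 0],
    [-0.008, -0.07, 0],
    [-0.01, -0.095, 0],
    [-0.0125, -0.122, 0],
  ],
  roll=[0, 0, 0, 0, 0],
  claw=[0.05, 0.05, 0.05, 0.05, 0.05],
)

```text
clock: 15.35
position: [465.6, -130.5, 193.9]
ee_rot: [0.084, 0.997, 0.0, 0.001]
contact_force: [0.8, 3.8, 4.9]
gripper_width: 59.4
grasp_force: 64.8
```

Emit:
carry_out(
  slide=[
    [-0.02, -0.01, 0],
    [-0.045, -0.023, 0],
    [-0.07, -0.036, 0],
    [-0.098, -0.05, 0],
    [-0.125, -0.064, 0],
    [-0.15, -0.077, 0],
    [-0.17, -0.087, 0],
    [-0.18, -0.092, 0],
  ],
  roll=[-2, -5, -8, -11, -14, -17, -19.6, -19.6],
  claw=[0.05, 0.05, 0.05, 0.05, 0.05, 0.05, 0.05, 0.05],
)

```text
clock: 16.35
position: [626.9, -251.3, 193.9]
ee_rot: [-0.087, 0.996, 0.001, -0.002]
contact_force: [-4.3, 3.0, 10.0]
gripper_width: 58.9
grasp_force: 65.2
```

Run:
```python
from h import *
s=st();plan(627,-250.5,38,190)
```

```text
w 58.9 gf 65.2 F [-4.3  3.  10. ] M [ 0.85  1.19 -0.01] t 16.35 j [ -8.  38.  -5.  -0. -47. -72.]
slide [-0.0002  0.0008  0.0012] roll -0.0 yaw0 -170.0 j6 -72 grasp [ 626.9 -251.3   39.2]
```

Emit:
carry_out(
  slide=[
    [0, 0, 0],
    [0, 0, 0],
    [0, 0, 0],
    [0, 0, 0],
    [0, 0, -0.03],
    [0, 0, -0.08],
    [0, 0, -0.13],
    [0, 0, -0.15],
  ],
  roll=[0, 0, 0, 0, 0, 0, 0, 0],
  claw=[0.05, 0.085, 0.085, 0.085, 0.085, 0.085, 0.085, 0.085],
)

```text
clock: 17.35
position: [627.4, -250.9, 347.3]
ee_rot: [-0.087, 0.996, -0.001, 0.003]
contact_force: [0.5, -0.1, 0.5]
gripper_width: 84.9
grasp_force: 0.0
```

```bash
cat >> h.py <<'E'
def jars(p,guess):
    z=p["z_map"];K=p["mtx"];T=p["world_from_camera"];r,c=np.mgrid[:420,:560]
    P=np.stack([(c-K[0][2])/K[0][0]*z,-(r-K[1][2])/K[1][1]*z,-z],-1)@T[:3,:3].T+T[:3,3]
    for x,y in guess:
        near=np.hypot(P[...,0]-x,P[...,1]-y)<60
        b=near&(P[...,2]>40)&(P[...,2]<58); cap=near&(P[...,2]>68)&(P[...,2]<95)
        if b.any() and cap.any(): print("jar",cv2.minAreaRect(P[b][:,:2].astype(np.float32)),cv2.minEnclosingCircle(P[cap][:,:2].astype(np.float32)),np.median(P[cap][:,2]))
E
python3 - <<'E'
from h import *
s=st();p=get_image("top");save(p,"top2.png")
jars(p,[(627,-250),(494.6,364.9)])
for d in place_of(p,"jar_1"): print(d["conf"],d["at"],pt(p,d["at"],0).round())
w=get_image("wrist");jaredge(w,627,-250,10,s)
plan(560,130,190,-120)
E
```

```text
w 84.9 gf 0.0 F [ 0.5 -0.1  0.5] M [0.   0.02 0.02] t 17.35 j [ -8.  29.   4.   0. -64. -72.]
jar ((600.6301879882812, -254.32054138183594), (57.65198516845703, 27.91572380065918), 85.20879364013672) ((616.6722412109375, -251.28070068359375), 23.808408737182617) 76.51986178208767
jar ((494.2461242675781, 365.08837890625), (59.496917724609375, 60.47730255126953), 21.02962875366211) ((493.9094543457031, 364.971435546875), 25.538631439208984) 78.0113842666342
0.9 [131.0, 264.6] [475. 479.   0.]
0.76 [171.1, 261.2] [486. 364.   0.]
0.54 [380.7, 213.5] [ 632. -250.    0.]
jar edge [ 621.7 -253.3   14. ] -51.2
slide [-0.      0.3866 -0.0007] roll -50.0 yaw0 -170.0 j6 -72 grasp [ 627.  -250.8  189.4]
```

View pics/top2.png

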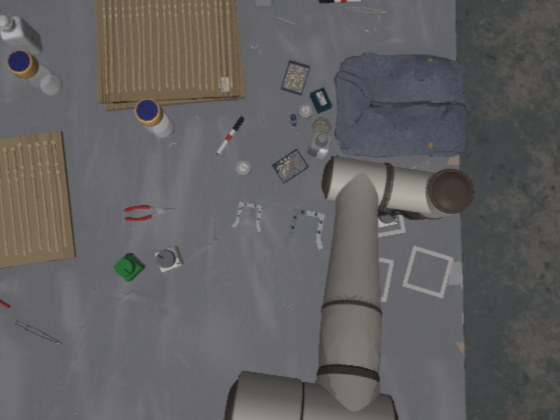

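The first jar stands in the upper square at (381,215), though the arm hides part of it, so I'll check it later. Jar A at (167,259) is unmoved. On to jar A.

Run:
```python
from h import *
plan(494.3,365.1,170,-69)
```

```text
slide [0.024  0.6295 0.0191] roll -101.0 yaw0 -170.0 j6 -72 grasp [ 627.  -250.8  189.4]
```

Emit:
carry_out(
  slide=[
    [0.002, 0.05, 0],
    [0.004, 0.11, 0],
    [0.006, 0.17, 0],
    [0.009, 0.23, 0],
    [0.011, 0.29, 0],
    [0.013, 0.35, 0],
    [0.016, 0.41, 0.005],
    [0.018, 0.47, 0.01],
  ],
  roll=[-9, -18, -27, -36, -45, -54, -63, -72],
  claw=[0.085, 0.085, 0.085, 0.085, 0.085, 0.085, 0.085, 0.085],
)

```text
clock: 18.5
position: [526.6, 210.4, 331.1]
ee_rot: [-0.658, 0.753, 0.0, -0.002]
contact_force: [1.1, 0.6, 0.1]
gripper_width: 84.9
grasp_force: 0.0
```

Run:
```python
from h import *
plan(494.3,365.1,150,-69)
p=get_image("top");jars(p,[(627,-250),(494.3,365)])
```

```text
slide [-0.149   0.0528  0.0262] roll -28.7 yaw0 -97.7 j6 -46 grasp [526.6 210.4 176.4]
jar ((623.28369140625, -250.37799072265625), (59.586299896240234, 60.45433807373047), 12.350377082824707) ((623.2007446289062, -250.99172973632812), 25.31245994567871) 75.69965299222008
```

The first jar stands at (623,−250), 4 mm from its square's centre. Going on.

Emit:
carry_out(
  slide=[
    [-0.045, 0.016, 0],
    [-0.09, 0.032, 0.01],
    [-0.135, 0.048, 0.02],
    [-0.149, 0.053, 0.026],
    [-0.149, 0.053, 0.026],
    [-0.149, 0.053, 0.026],
  ],
  roll=[-9, -18, -26, -28.7, -28.7, -28.7],
  claw=[0.085, 0.085, 0.085, 0.085, 0.085, 0.085],
)

```text
clock: 19.3
position: [496.4, 362.6, 306.8]
ee_rot: [0.822, -0.57, -0.0, 0.001]
contact_force: [-0.8, -0.6, -0.9]
gripper_width: 85.3
grasp_force: 0.0
```

Run:
```python
from h import *
s=st();p=get_image("wrist");v,im=jaredge(p,494.3,365.1,21,s);save(dict(img=im),"w8.png")
plan(v[0],v[1],38,-69);plan(494.3,365.1,38,-69)
```

```text
w 85.3 gf 0.0 F [-0.8 -0.6 -0.9] M [-0.02 -0.05 -0.01] t 19.3 j [ 51.  26.  -9.   0. -56. -31.]
jar edge [495.6 362.   21.9] -43.3
slide [1.000e-04 1.000e-03 1.146e-01] roll -0.4 yaw0 -69.4 j6 -31 grasp [496.5 362.5 152.6]
slide [-0.0033  0.0011  0.1146] roll -0.4 yaw0 -69.4 j6 -31 grasp [496.5 362.5 152.6]
```

View pics/w8.png

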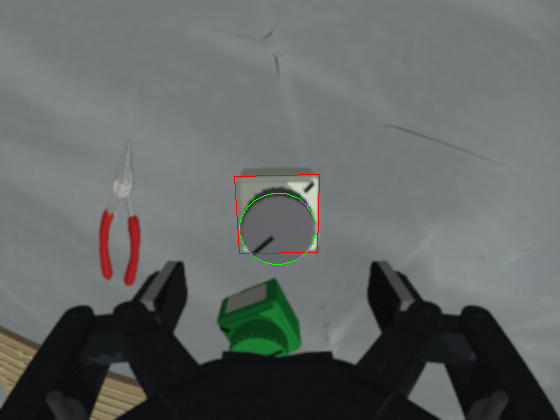

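The fit lies on the jar: the dash is at (308,187), the cap line points to lower left at (262,245), and it needs about 180°. The green look-alike lies between the fingers' lines and clear of the pads. Going down to grip.

Emit:
carry_out(
  slide=[
    [-0.001, 0.001, 0.04],
    [-0.001, 0.001, 0.08],
    [-0.001, 0.001, 0.105],
    [-0.001, 0.001, 0.1145],
    [-0.001, 0.001, 0.1145],
    [-0.001, 0.001, 0.1145],
    [-0.001, 0.001, 0.1145],
    [-0.001, 0.001, 0.1145],
  ],
  roll=[0, 0, 0, 0, 0, 0, 0, 0],
  claw=[0.085, 0.085, 0.085, 0.085, 0.085, 0.05, 0.05, 0.05],
)

```text
clock: 20.35
position: [495.4, 364.9, 194.6]
ee_rot: [0.823, -0.568, 0.0, -0.002]
contact_force: [-0.5, 0.2, 6.1]
gripper_width: 59.0
grasp_force: 67.8
```

Run:
```python
from h import *
s=st();plan(474.3,-8.1,37.5,-9.9)
```

```text
w 59.0 gf 67.8 F [-0.5  0.2  6.1] M [-0.08  0.23 -0.06] t 20.35 j [ 51.  33. -15.   0. -42. -31.]
slide [0.3415 0.1517 0.0015] roll -59.4 yaw0 -69.3 j6 -31 grasp [495.4 364.9  39.9]
```

Emit:
carry_out(
  slide=[
    [0.02, 0.009, 0],
    [0.045, 0.02, 0.0005],
    [0.07, 0.031, 0.001],
    [0.096, 0.043, 0.001],
    [0.122, 0.054, 0.001],
    [0.148, 0.066, 0.001],
    [0.174, 0.077, 0.001],
    [0.2, 0.089, 0.001],
  ],
  roll=[0, 0, -5, -10, -15, -20, -25, -30],
  claw=[0.05, 0.05, 0.05, 0.05, 0.05, 0.05, 0.05, 0.05],
)

```text
clock: 21.35
position: [484.5, 147.0, 194.7]
ee_rot: [0.942, -0.334, 0.004, -0.005]
contact_force: [-0.3, 5.6, 10.0]
gripper_width: 58.7
grasp_force: 68.5
```

Run:
```python
from h import *
s=st();plan(474.3,-8.1,38,-9.9)
```

```text
w 58.7 gf 68.5 F [-0.3  5.6 10. ] M [ 1.61 -0.01 -0.02] t 21.35 j [ 35.  26. -31.   0. -33.  16.]
slide [0.0898 0.1269 0.001 ] roll -29.1 yaw0 -39.0 j6 16 grasp [484.5 147.   40. ]
```

Emit:
carry_out(
  slide=[
    [0.014, 0.02, 0],
    [0.028, 0.04, 0],
    [0.042, 0.06, 0],
    [0.056, 0.08, 0],
    [0.07, 0.1, 0],
    [0.082, 0.116, 0],
    [0.09, 0.127, 0],
    [0.09, 0.127, 0],
  ],
  roll=[-4, -8, -13, -18, -23, -27, -29.1, -29.1],
  claw=[0.05, 0.05, 0.05, 0.05, 0.05, 0.05, 0.05, 0.05],
)

```text
clock: 22.35
position: [473.7, -9.8, 194.6]
ee_rot: [0.996, -0.088, 0.004, -0.001]
contact_force: [3.8, -2.6, 13.6]
gripper_width: 58.5
grasp_force: 68.8
```

Run:
```python
from h import *
s=st();p=get_image("wrist");save(p,"w9.png");plan(591.5,-28.2,38,-9.7)
```

```text
w 58.5 gf 68.8 F [ 3.8 -2.6 13.6] M [-1.25 -0.63  0.18] t 22.35 j [ 19.  23. -35.   0. -31.  61.]
slide [ 0.1191 -0.0025  0.0029] roll -0.4 yaw0 -10.1 j6 61 grasp [473.7  -9.8  39.9]
```

View pics/w9.png

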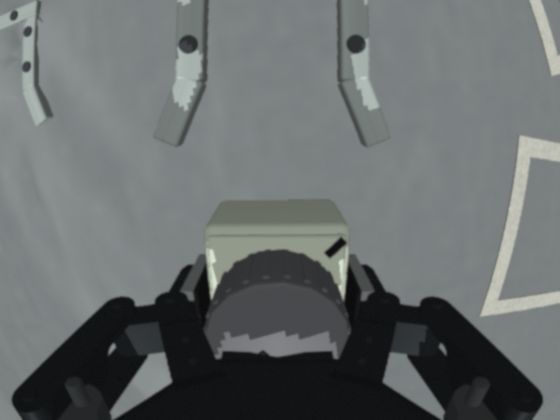

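The jar is at column 278 against the slot centre at 272, so it goes about 2.5 mm left. Sliding in.

Emit:
carry_out(
  slide=[
    [0.006, -0.002, -0.001],
    [0.02, -0.002, -0.001],
    [0.034, -0.002, -0.001],
    [0.048, -0.002, -0.001],
    [0.062, -0.002, -0.001],
    [0.074, -0.002, -0.001],
    [0.08, -0.002, -0.001],
    [0.08, -0.002, -0.001],
  ],
  roll=[-0.4, -0.4, -0.4, -0.4, -0.4, -0.4, -0.4, -0.4],
  claw=[0.05, 0.05, 0.05, 0.05, 0.05, 0.05, 0.05, 0.05],
)

```text
clock: 23.4
position: [550.0, -22.3, 194.6]
ee_rot: [0.996, -0.086, -0.0, 0.0]
contact_force: [-4.9, -1.1, 12.2]
gripper_width: 58.6
grasp_force: 68.9
```

Run:
```python
from h import *
s=st();plan(591.5,-28.2,39,-9.7)
```

```text
w 58.6 gf 68.9 F [-4.9 -1.1 12.2] M [0.05 1.21 0.04] t 23.4 j [ 15.  29. -24.   0. -37.  66.]
slide [ 0.0419 -0.0013  0.0009] roll -0.1 yaw0 -9.8 j6 66 grasp [550.  -22.3  39.9]
```

Emit:
carry_out(
  slide=[
    [0.005, -0.001, 0],
    [0.013, -0.001, 0],
    [0.021, -0.001, 0],
    [0.029, -0.001, 0],
    [0.036, -0.001, 0],
    [0.041, -0.001, 0],
    [0.041, -0.001, 0],
  ],
  roll=[0, 0, 0, 0, 0, 0, 0],
  claw=[0.05, 0.05, 0.05, 0.05, 0.05, 0.05, 0.05],
)

```text
clock: 24.28
position: [590.5, -28.3, 194.6]
ee_rot: [0.996, -0.086, -0.0, 0.0]
contact_force: [-4.2, -1.5, 10.5]
gripper_width: 58.8
grasp_force: 68.7
```

Run:
```python
from h import *
s=st();plan(591.5,-28.2,72,-9.7)
```

```text
w 58.8 gf 68.7 F [-4.2 -1.5 10.5] M [0.12 1.14 0.08] t 24.275 j [ 13.  32. -18.   0. -40.  67.]
slide [ 0.001  -0.0003 -0.0321] roll -0.1 yaw0 -9.8 j6 67 grasp [590.5 -28.3  39.9]
```

Emit:
carry_out(
  slide=[
    [0, 0, 0],
    [0, 0, 0],
    [0, 0, 0],
    [0.001, 0, -0.015],
    [0.001, 0, -0.032],
    [0.001, 0, -0.032],
    [0.001, 0, -0.032],
    [0.001, 0, -0.032],
  ],
  roll=[0, 0, 0, 0, 0, 0, 0, 0],
  claw=[0.085, 0.085, 0.085, 0.085, 0.085, 0.04, 0.04, 0.04],
)

```text
clock: 25.28
position: [591.9, -27.9, 225.1]
ee_rot: [0.996, -0.086, -0.0, 0.0]
contact_force: [-1.9, 0.1, 5.0]
gripper_width: 47.2
grasp_force: 60.8
```

Emit:
carry_out(
  slide=[
    [0, 0, 0],
    [0, 0, 0],
    [0, 0, 0],
    [0, 0, 0],
    [0, 0, 0],
    [0, 0, 0.001],
    [0, 0, 0.001],
    [0, 0, 0.001],
  ],
  roll=[0, 9, 18, 28, 38, 48, 58, 68],
  claw=[0.04, 0.04, 0.04, 0.04, 0.04, 0.04, 0.04, 0.04],
)

```text
clock: 26.28
position: [591.9, -28.2, 224.0]
ee_rot: [0.777, -0.63, -0.0, 0.001]
contact_force: [-2.1, -1.6, 5.2]
gripper_width: 47.8
grasp_force: 61.1
```

Emit:
carry_out(
  slide=[
    [0, 0, 0],
    [0, 0, 0],
    [0, 0, 0],
    [0, 0, 0],
    [0, 0, 0.001],
    [0, 0, 0.001],
    [0, 0, 0.001],
    [0, 0, 0.001],
  ],
  roll=[9, 19, 29, 39, 49, 59, 69, 78],
  claw=[0.04, 0.04, 0.04, 0.04, 0.04, 0.04, 0.04, 0.04],
)

```text
clock: 27.28
position: [591.4, -28.0, 222.7]
ee_rot: [-0.207, 0.978, -0.0, -0.001]
contact_force: [-3.8, 0.6, 5.0]
gripper_width: 47.8
grasp_force: 61.1
```

Run:
```python
from h import *
s=st();plan(591.5,-28.2,70,-180)
```

```text
w 47.8 gf 61.1 F [-3.8  0.6  5. ] M [0.13 0.92 0.12] t 27.275 j [ 13.  30. -17.   0. -44. -79.]
slide [-0.     -0.0002 -0.002 ] roll 23.9 yaw0 -156.1 j6 -79 grasp [591.4 -28.   68. ]
```

Turned about 146° so far; I'll take the rest in smaller steps, watching the torque.

Emit:
carry_out(
  slide=[
    [0, 0, 0],
    [0, 0, 0],
    [0, 0, 0],
    [0, 0, 0],
    [0, 0, 0],
  ],
  roll=[4, 8, 12, 16, 18],
  claw=[0.04, 0.04, 0.04, 0.04, 0.04],
)

```text
clock: 27.9
position: [591.4, -27.8, 222.5]
ee_rot: [-0.053, 0.999, -0.0, -0.001]
contact_force: [-3.6, 1.8, 5.0]
gripper_width: 47.5
grasp_force: 61.1
```

Run:
```python
from h import *
s=st()
```

```text
w 47.5 gf 61.1 F [-3.6  1.8  5. ] M [0.25 1.08 0.14] t 27.9 j [ 13.  30. -17.  -0. -44. -97.]
```

Emit:
carry_out(
  slide=[
    [0, 0, 0],
    [0, 0, 0],
    [0, 0, 0],
    [0, 0, 0],
  ],
  roll=[3, 6, 9, 10],
  claw=[0.04, 0.04, 0.04, 0.04],
)

```text
clock: 28.4
position: [591.5, -27.9, 222.4]
ee_rot: [0.033, 0.999, -0.0, -0.001]
contact_force: [-3.4, 0.4, 4.0]
gripper_width: 47.3
grasp_force: 61.1
```

Run:
```python
from h import *
s=st()
```

```text
w 47.3 gf 61.1 F [-3.4  0.4  4. ] M [0.23 1.04 0.1 ] t 28.4 j [  13.   30.  -17.   -0.  -44. -107.]
```

Emit:
carry_out(
  slide=[
    [0, 0, 0],
    [0, 0, 0],
    [0, 0, 0],
    [0, 0, 0],
  ],
  roll=[3, 6, 9, 10],
  claw=[0.04, 0.04, 0.04, 0.04],
)

```text
clock: 28.9
position: [591.7, -27.8, 222.3]
ee_rot: [0.119, 0.993, -0.0, -0.001]
contact_force: [-3.4, 1.3, 3.4]
gripper_width: 47.4
grasp_force: 61.0
```

Run:
```python
from h import *
s=st();p=get_image("wrist");save(p,"w10.png")
```

```text
w 47.4 gf 61.0 F [-3.4  1.3  3.4] M [0.3  1.01 0.67] t 28.9 j [  13.   30.  -17.    0.  -44. -117.]
```

View pics/w10.png

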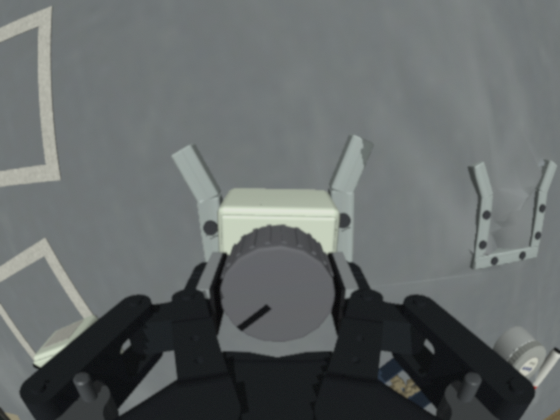

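The torque is rising to 0.67 N m. The line points lower left at (240,325), towards the dash's corner. A few degrees more should confirm it.

Emit:
carry_out(
  slide=[
    [0, 0, 0],
    [0, 0, 0],
    [0, 0, 0],
  ],
  roll=[3, 5, 5],
  claw=[0.04, 0.04, 0.04],
)

```text
clock: 29.32
position: [591.8, -27.6, 222.4]
ee_rot: [0.161, 0.987, -0.001, -0.001]
contact_force: [-4.1, 1.0, 1.0]
gripper_width: 47.5
grasp_force: 61.3
```

Run:
```python
from h import *
s=st();plan(591.5,-28,70,-189.7)
```

```text
w 47.5 gf 61.3 F [-4.1  1.   1. ] M [0.29 1.2  2.29] t 29.325 j [  13.   30.  -17.    0.  -44. -122.]
slide [ 0.0002 -0.0005 -0.0023] roll -8.8 yaw0 161.5 j6 -122 grasp [591.8 -27.6  67.7]
```

Tight at 2.3 N m. Now I release, align, lower, grip the body and draw it out.

Emit:
carry_out(
  slide=[
    [0, 0, 0],
    [0, 0, 0],
    [0, 0, 0],
    [0, 0, 0],
    [0, 0, 0.012],
    [0, 0, 0.028],
    [0, 0, 0.028],
  ],
  roll=[0, 0, 0, -8.8, -8.8, -8.8, -8.8],
  claw=[0.085, 0.085, 0.085, 0.085, 0.085, 0.085, 0.085],
)

```text
clock: 30.2
position: [591.3, -28.0, 192.4]
ee_rot: [0.088, 0.996, -0.001, -0.002]
contact_force: [0.5, -0.6, -0.3]
gripper_width: 84.9
grasp_force: 0.0
```

Emit:
carry_out(
  slide=[
    [0, 0, 0],
    [0, 0, 0],
    [0, 0, 0],
  ],
  roll=[0, 0, 0],
  claw=[0.05, 0.05, 0.05],
)

```text
clock: 30.58
position: [592.4, -27.7, 195.4]
ee_rot: [0.087, 0.996, 0.0, 0.001]
contact_force: [0.6, 0.6, 1.8]
gripper_width: 59.4
grasp_force: 64.4
```

Emit:
carry_out(
  slide=[
    [0.005, 0, 0],
    [0.02, 0, 0],
    [0.037, 0, 0],
    [0.055, 0, 0],
    [0.073, 0, 0],
    [0.091, 0, 0],
    [0.109, 0, 0],
    [0.12, 0, 0],
  ],
  roll=[0, 0, 0, 0, 0, 0, 0, 0],
  claw=[0.05, 0.05, 0.05, 0.05, 0.05, 0.05, 0.05, 0.05],
)

```text
clock: 31.58
position: [473.6, -6.8, 195.4]
ee_rot: [0.087, 0.996, 0.0, 0.001]
contact_force: [2.7, 0.3, 2.4]
gripper_width: 59.4
grasp_force: 64.6
```

Run:
```python
from h import *
s=st();plan(445.7,-213.3,40,168.5)
p=get_image("top");jars(p,[(623,-250),(472,-8)])
```

```text
w 59.4 gf 64.6 F [2.7 0.3 2.4] M [-0.17 -0.52 -0.03] t 31.575 j [  19.   23.  -35.    0.  -31. -119.]
slide [-0.0083 -0.2082  0.0005] roll 1.5 yaw0 170.0 j6 -119 grasp [473.6  -6.8  40.7]
jar ((637.7642211914062, -214.5535430908203), (14.461116790771484, 50.616512298583984), 17.965557098388672) ((657.041748046875, -209.19985961914062), 23.739768981933594) 75.57512307861384
jar ((501.1464538574219, 20.338253021240234), (0.0, 0.0), 0.0) ((495.8742980957031, 46.32960510253906), 9.999999747378752e-05) 85.92976125436576
```

The first jar has been knocked to about (655,−210); I'll mend that afterwards. First this jar goes to the near square.

Emit:
carry_out(
  slide=[
    [-0.001, -0.02, 0],
    [-0.002, -0.048, 0],
    [-0.003, -0.076, 0],
    [-0.004, -0.104, 0],
    [-0.005, -0.132, 0],
    [-0.006, -0.16, 0],
    [-0.008, -0.188, 0],
    [-0.008, -0.208, 0],
  ],
  roll=[0, 0, 0, 0, 0, 0, 1.5, 1.5],
  claw=[0.05, 0.05, 0.05, 0.05, 0.05, 0.05, 0.05, 0.05],
)

```text
clock: 32.62
position: [446.1, -214.0, 195.4]
ee_rot: [0.101, 0.995, 0.0, 0.001]
contact_force: [1.2, 3.4, 7.2]
gripper_width: 59.1
grasp_force: 65.0
```

Run:
```python
from h import *
s=st();plan(445.7,-213.3,40,168.5)
p=get_image("top");jars(p,[(645,-215)])
```

```text
w 59.1 gf 65.0 F [1.2 3.4 7.2] M [ 1.06 -0.23 -0.02] t 32.625 j [ -7.  25. -32.  -0. -33. -95.]
slide [0.0006 0.0006 0.0007] roll -0.1 yaw0 168.4 j6 -95 grasp [ 446.1 -214.    40.7]
jar ((659.5157470703125, -204.24490356445312), (59.304935455322266, 59.4918098449707), 13.910429000854492) ((659.6466674804688, -205.0517120361328), 24.898456573486328) 75.64572043757107
```

Emit:
carry_out(
  slide=[
    [0, 0, 0],
    [0, 0, 0],
    [0, 0, 0],
    [0, 0, 0],
    [0, 0, -0.03],
    [0, 0, -0.08],
    [0, 0, -0.12],
    [0, 0, -0.12],
  ],
  roll=[0, 0, 0, 0, 0, 0, 0, 0],
  claw=[0.05, 0.085, 0.085, 0.085, 0.085, 0.085, 0.085, 0.085],
)

```text
clock: 33.67
position: [446.4, -213.2, 318.0]
ee_rot: [0.1, 0.995, -0.0, 0.004]
contact_force: [0.1, 0.1, -0.7]
gripper_width: 85.1
grasp_force: 0.0
```

Run:
```python
from h import *
s=st();plan(659.5,-204.5,150,194)
```

```text
w 85.1 gf 0.0 F [ 0.1  0.1 -0.7] M [ 0.02  0.07 -0.03] t 33.675 j [ -7.  14. -25.   0. -50. -95.]
slide [-0.207   0.0509  0.0149] roll -25.5 yaw0 168.5 j6 -95 grasp [ 446.4 -213.2  163.3]
```

Emit:
carry_out(
  slide=[
    [-0.04, 0.01, 0],
    [-0.085, 0.021, 0],
    [-0.13, 0.032, 0],
    [-0.175, 0.043, 0.01],
    [-0.207, 0.051, 0.015],
    [-0.207, 0.051, 0.015],
    [-0.207, 0.051, 0.015],
  ],
  roll=[-5, -11, -17, -23, -25.5, -25.5, -25.5],
  claw=[0.085, 0.085, 0.085, 0.085, 0.085, 0.085, 0.085],
)

```text
clock: 34.55
position: [657.9, -204.4, 298.2]
ee_rot: [-0.122, 0.993, 0.0, -0.001]
contact_force: [-0.4, 0.0, 0.3]
gripper_width: 85.0
grasp_force: 0.0
```

Run:
```python
from h import *
s=st();p=get_image("wrist");v,im=jaredge(p,659.5,-204.5,14,s);save(dict(img=im),"w11.png")
plan((v[0]+659.5)/2,(v[1]-204.5)/2,39,v[2]+180)
```

```text
w 85.0 gf 0.0 F [-0.4  0.   0.3] M [-0.04  0.04  0.04] t 34.55 j [ -4.  33.   3.  -0. -60. -72.]
jar edge [ 658.2 -208.3   13.8] -45.9
slide [-0.0008 -0.0022  0.1053] roll 0.1 yaw0 -166.0 j6 -72 grasp [ 657.7 -204.5  144.3]
```

View pics/w11.png

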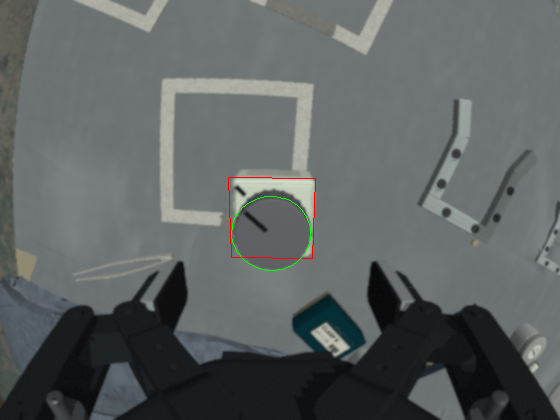

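The line at (262,225) still points at the dash (240,190), so it is tight. The jar is centred near column 272, and the card box at (330,325) is clear of the fingers. I'll grip it and slide it back.

Emit:
carry_out(
  slide=[
    [-0.001, -0.002, 0.04],
    [-0.001, -0.002, 0.08],
    [-0.001, -0.002, 0.1],
    [-0.001, -0.002, 0.105],
    [-0.001, -0.002, 0.105],
    [-0.001, -0.002, 0.105],
    [-0.001, -0.002, 0.105],
    [-0.001, -0.002, 0.105],
  ],
  roll=[0, 0, 0, 0, 0, 0, 0, 0],
  claw=[0.085, 0.085, 0.085, 0.085, 0.085, 0.05, 0.05, 0.05],
)

```text
clock: 35.6
position: [660.8, -206.3, 196.8]
ee_rot: [-0.122, 0.993, -0.001, 0.002]
contact_force: [-0.4, 0.2, 5.9]
gripper_width: 58.6
grasp_force: 68.3
```

Run:
```python
from h import *
s=st();plan(627.5,-250.8,40,190)
```

```text
w 58.6 gf 68.3 F [-0.4  0.2  5.9] M [ 0.27  0.07 -0.  ] t 35.6 j [ -4.  39.  -2.   0. -49. -72.]
slide [ 0.0431 -0.0351  0.002 ] roll 4.0 yaw0 -166.0 j6 -72 grasp [ 660.8 -206.3   42.1]
```

Emit:
carry_out(
  slide=[
    [0.01, -0.008, 0],
    [0.025, -0.02, 0],
    [0.037, -0.03, 0],
    [0.043, -0.035, 0],
    [0.043, -0.035, 0],
  ],
  roll=[1, 2, 3, 4, 4],
  claw=[0.05, 0.05, 0.05, 0.05, 0.05],
)

```text
clock: 36.22
position: [627.4, -251.4, 196.8]
ee_rot: [-0.087, 0.996, -0.001, 0.002]
contact_force: [1.2, -1.3, 5.5]
gripper_width: 58.8
grasp_force: 68.3
```

Emit:
carry_out(
  slide=[
    [0, 0, 0],
    [0, 0, 0],
    [0, 0, 0],
    [0, 0, -0.03],
    [0, 0, -0.08],
    [0, 0, -0.13],
    [0, 0, -0.15],
  ],
  roll=[0, 0, 0, 0, 0, 0, 0],
  claw=[0.085, 0.085, 0.085, 0.085, 0.085, 0.085, 0.085],
)

```text
clock: 37.1
position: [627.2, -250.7, 348.7]
ee_rot: [-0.087, 0.996, -0.001, 0.003]
contact_force: [0.0, 0.3, -0.0]
gripper_width: 84.8
grasp_force: 0.0
```

Emit:
carry_out(
  slide=[
    [0, 0.04, 0],
    [0, 0.09, 0],
    [0, 0.14, 0],
    [0, 0.19, 0],
    [0, 0.24, 0],
    [0, 0.28, 0],
    [0, 0.3, 0],
    [0, 0.3, 0],
  ],
  roll=[0, 0, 0, 0, 0, 0, 0, 0],
  claw=[0.085, 0.085, 0.085, 0.085, 0.085, 0.085, 0.085, 0.085],
)

```text
clock: 38.1
position: [574.7, 45.8, 344.7]
ee_rot: [-0.088, 0.996, -0.0, -0.0]
contact_force: [-0.4, -0.5, -0.3]
gripper_width: 85.1
grasp_force: 0.0
```

Run:
```python
from h import *
s=st();p=get_image("top");jars(p,[(627,-250),(445,-213)])
c=get_image("top")["img"][150:310,270:470]
save(dict(img=cv2.resize(c,None,fx=3.7,fy=3.7,interpolation=cv2.INTER_CUBIC)),"fin.png")
```

```text
w 85.1 gf 0.0 F [-0.4 -0.5 -0.3] M [-0.01 -0.05  0.07] t 38.1 j [  21.   20.  -12.    0.  -58. -101.]
jar ((625.8678588867188, -249.07369995117188), (60.03495407104492, 58.969844818115234), 7.004444122314453) ((626.8346557617188, -249.6686248779297), 25.041433334350586) 75.69959654516458
jar ((443.50396728515625, -212.04290771484375), (60.35923385620117, 59.411964416503906), 81.30941009521484) ((443.92413330078125, -211.74700927734375), 25.030607223510742) 75.46586707112817
```

View pics/fin.png

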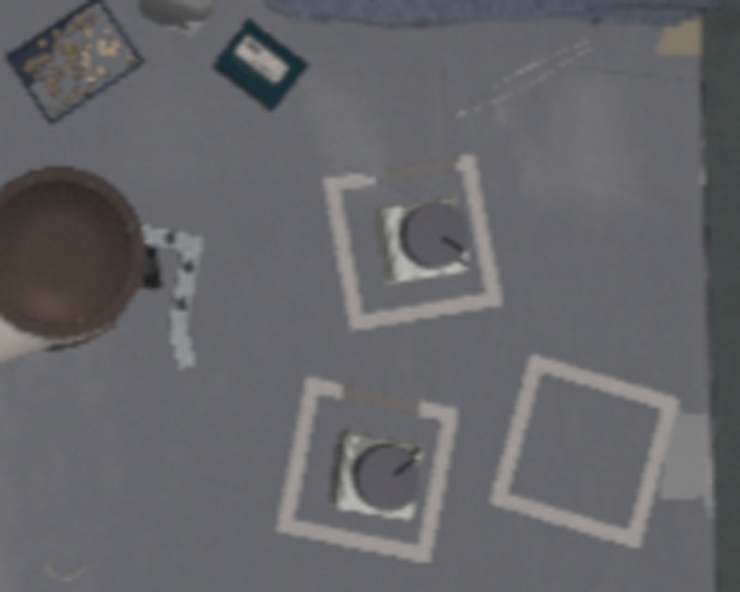

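The picture shows both jars wholly inside their squares, at crop (427,240) and (377,478), with the cap lines pointing at the dashes. They measure within 3 mm of the square centres. Handing in.

```bash
python3 -c "
from bench import *
print(job_done())"
```

```text
the job is handed in; nothing more can be done
None
```

I tightened both jars that were present in the fixture and left each within about 3 mm of its own tape square's centre; one was knocked aside during the run and I put it back. The job is handed in, and no verdict came back.

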